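# Index and lock the medallion mould, then set its pattern divider

## Robot

A 6-joint arm with a two-finger parallel gripper is mounted at the origin on the work surface. World frame = base frame: x ahead of the robot, y to its left, z up, the work surface at z = 0. Lengths are in m, angles in rad, forces in N, time in s.
With the tool pointing down it reaches from about 0.375 to 0.975 m from the base axis. Payload 3.8 kg.
Tool frame: the origin (TCP) lies midway between the tips of the shut fingers; the grasp point (between the pads) lies 19 mm behind it; z points along the fingers, y is the line along which they close (so a half turn about z gives the same grasp; the last joint's range is limited). The gripper opens to 85 mm and grips with 20 to 120 N. Pads are 22 mm wide; open, the fingers measure 114 mm over their backs; the gripper's body (76 mm by 85 mm) begins 54 mm behind the grasp point. The pads swing forward as they close: fully open they stand 13 mm farther back than shut.
Start: joints at [-1.365, 0.264, 1.604, -0, 1.274, -0.037], TCP at [0.162, -0.655, 0.231] pointing down, gripper open.
Joint ranges: [-2.63, 2.63], [-0.94, 2.18], [0.31, 2.57], [-1.31, 4.45], [0, 2.66], [-2.55, 2.55]. Speed limits (rad/s): [2.57, 2.57, 3.14, 3.14, 3.14, 3.14].

## Interface

Orientations are given as a rotation vector (axis times angle).
In Python, from workcell import bot gives the robot as it stands.
- The arm moves only by the tool step_arm, never from a script. Its argument "motion" is a list of rows, each a list of 5 numbers: the finger opening in cm, from 0 to 8.54, then the shift along the tool's x, y, z in cm, then the turn about the tool's z in degrees. In form: [[claw, dx, dy, dz, twist], ...]. A call has 1 to 20 rows; each row is the pose to reach, as a shift and turn from the pose commanded when the call began, along the tool's axes at that moment; what a row does not reach only later rows make up. A row lasts 1/10 s, in which the tool goes at most 50 mm and 8.59 degrees, less where a joint would pass 70% of its speed; a pose out of reach is approached as far as the arm can. A call with a gripper value outside its range is refused whole. The fingers move at their own pace and stop on an object; "force" is the grip in N (left out, the last holds). Time passes only in rows, so rows that repeat a pose let the fingers close. It gives the time, the measured TCP pose, the force, the opening and the grip force at its end, in the units of the state.
- bot.read_state(): the state, without advancing time (a new reading comes with each control period).
- bot.read_camera(name): name is "scene" or "top"; returns (picture, depth): 480x640x3 uint8, red, green, blue; 480x640 float32, m along the optical axis (not along the pixel's ray), 0 where there is no reading.
- bot.calibration(name): a dict with "mtx" (3x3 intrinsics, pixels), "origin" and "orientation" of the camera in the world. Camera axes: x right, y up, looking along -z (the intrinsics and any distortion apply to the point x, -y, -z); pixel columns grow to the right and rows downward; lengths in m; the calibration is good to about 2 mm. A picture is of the moment at which its call begins. calibration takes no time and is no camera call.
- bot.finish_job(): hands the job in; it is judged then, once.
The state is a dict: "time": time; "q": joint angles; "joint_vel": joint speeds; "joint_torque": joint torques, N m; "tool_pos": TCP position; "tcp_rot": TCP orientation; "wrist_force": force on the tool from outside, world axes, zero at the start; "torque": the same for the moment, N m; "width": opening from 0.0 (shut) to 1.0 (fully open); "grip_force": force on a finger pad.
Only numpy, scipy, OpenCV 4.12 (cv2) and the standard library are available. Lean on these libraries where they do the work, as an engineer would, in place of code of your own. Each camera call takes 0.05 s, during which the arm holds its last target. There are 200 camera calls.

## Task

Get the round tile mould ready for pouring: push its turntable round by the lugs until the red notch faces the key of the slide, then squeeze the orange lock tab and keep it squeezed while you slide the key fully home into the notch, and let go so that the slide locks. Then take the round rosette divider by its red handle and lower it gently, without dropping it, flat into the mould with the handle in line with the slide (over the red marks). Leave the square divider, bottles, bowl, scraper and brush where they are.

Things in the scene. Friction and masses are not known exactly. Their poses are not given: they have to be found in the camera images.
- station: Green steel bed of the indexing turntable, fixed to the bench (bed 10 mm thick). Origin on the bench under the turntable's vertical axis; its z is up. Its -y axis points from the turntable along the straight slide rail (rail on the centre line, 135 to 345 mm from the axis); the key travels in its +y direction towards the turntable. Each draw turns and shifts the whole station.
- wheel (a joint): Turntable angle in rad about the vertical axis, counter-clockwise from above positive; 0 = notch exactly facing the key. It starts well turned to the positive side (0.7 to 2.4), so it must be pushed clockwise. Stiff bearing (0.18 N m): it stays where it is left. Aluminium disc 200 mm in diameter, its top 60 mm above the bench. The notch in its rim is red-edged, 32 mm wide at the mouth narrowing to 19 mm; the key (16 mm, tapered tip) centres it if it is within about 5 degrees.
- notch (a point): Middle of the notch's mouth, on the disc's top edge, 98 mm from the axis; turns with the disc.
- lug0 (a point): Top centre of one of three dark steel lugs that stand out from the mould's wall, for pushing. Each is 16 mm wide (tangentially), reaches radially from the wall (75 mm) to 98 mm from the axis, from the disc's top (60 mm) up to 84 mm above the bench, with a 6 mm brass nut on top. This point is 87 mm from the axis. This lug lies 60 degrees counter-clockwise of the notch.
- lug1 (a point): The same point of the lug opposite the notch.
- lug2 (a point): The same point of the lug 60 degrees clockwise of the notch.
- mould_floor (a point): Centre of the mould's flat floor, 64 mm above the bench, on the turntable axis. The mould is a dark steel ring fixed on the disc: 138 mm inside diameter, 150 mm outside, rim 90 mm above the bench; two red marks on the rim, at the notch and opposite. Its axes turn with the disc.
- carriage (a joint): Travel of the key slide in m: 0 = fully back, 0.098 = fully home (end stop, key 20 mm deep in the notch). A toothed rack of 14 mm pitch on the rail holds it wherever the lock tab is out; it runs freely (about 2 N) only while the tab is squeezed in. It starts between 0 and 0.02.
- lock_tab (a joint): How far the orange tab is squeezed in, in m: 0 = out (locked), 0.008 = fully in. The rack is clear above 0.006. Spring of 4 N at 0, 8 N fully in; released on a tooth's tip it stays part-way and locks at the next gap.
- slide_grip (a point): Where to pinch the slide: 85 mm above the bench, midway between the outer faces of the fixed dark thumb plate (on the station's -x side) and of the orange tab (+x side) when the tab is fully in. Both are upright plates with tops at 106 mm, free down to 60 mm above the bench, 44 and 36 mm long along the rail; the pinch across the station's x axis is 46 mm wide with the tab out, 38 mm with it fully in. Moves with the slide.
- key_tip (a point): Top of the key's tip, on the slide's centre line, 110 mm ahead (+y of the station) of the grip, 58 mm above the bench.
- rosette_divider: The round divider to use: brass hoop 130 mm in diameter, 36 mm high, with an eight-pointed rosette of strips inside and a red bridge handle. Origin at the centre of its underside, z up. The handle bar runs along its x axis, 124 mm long, 12 mm wide (y), 14 mm high, its middle 73 mm above the origin; below it is open down to the strips at 32 mm. 0.2 to 0.45 kg. It stands on the bench to the left or right of the station.
- square_divider: Leave alone. A square brass grid divider 124 x 124 mm, 36 mm high, with a black bridge handle (top at 80 mm). Origin at the centre of its underside. It stands on the other side of the station.
- bottle_teal: Leave alone. Teal squeeze bottle, 72 mm in diameter, 170 mm high, behind the station; origin at the centre of its foot.
- bottle_cream: Leave alone. The same in cream.
- bottle_ochre: Leave alone. The same in ochre.
- slip_bowl: Leave alone. Small black bowl, 110 mm in diameter, 50 mm high, in front of the slide; origin at the centre of its foot.
- scraper: Leave alone. Spatula with a wooden handle lying on the bench behind the left divider, about 20 mm high.
- brush: Leave alone. Brush with a light wooden handle lying on the bench at the right, about 20 mm high.
There are look-alikes about, which are no part of the job. Leave any blue look-alike of the rosette_divider alone.

How it is judged:
By the outcome, as a careful person would: the job done as asked, in the order asked, and still so for the second after the job is handed in, with the robot touching nothing.
It also fails if it takes over 72 s, if anything falls off the work surface, if the arm or the gripper's body presses on something with over 40 N, if the wrist force passes 120 N, or if a joint passes its speed limit or range.

## Working session

There is one attempt and no reset: what is moved stays moved. The work goes in short steps, Python scripts to look and compute and a tool call to move; the robot and the scene stay as the last step left them, time stands still between calls to the robot, and variables do not carry over. Pictures are saved under pics/ and viewed, at most 10 in all, crops included, and the job is handed in when it is done.

Besides the shell and the picture viewer there is one more tool, called after "Call:" as name(argument=value, ...), one argument or row to a line, values as JSON. step_arm: Moves the arm, as the interface text tells. Its arguments: {"type":"object","properties":{"motion":{"type":"array","items":{"type":"array","items":{"type":"number"}}},"force":{"type":"number"}},"required":["motion"]}

```bash
mkdir -p pics
cat > h.py <<'E'
import numpy as np, cv2
from scipy.spatial.transform import Rotation as R
from workcell import bot
def look(n,name):
    p,d=bot.read_camera(n); cv2.imwrite(f'pics/{name}.png',p[:,:,::-1]); np.save(f'pics/{name}.npy',d); return p,d
def cal(n):
    c=bot.calibration(n); o=np.array(c['orientation'],float)
    M=o if o.shape==(3,3) else R.from_rotvec(o).as_matrix()
    return np.array(c['mtx']),np.array(c['origin']),M,c
def ray(n,u,v):
    K,o,M,_=cal(n); return o,M@np.array([(u-K[0,2])/K[0,0],-(v-K[1,2])/K[1,1],-1])
def atz(n,u,v,z):
    o,r=ray(n,u,v); return o+r*(z-o[2])/r[2]
def atd(n,u,v,d):
    o,r=ray(n,u,v); return o+r*d
def cloud(n,d):
    K,o,M,_=cal(n); v,u=np.mgrid[:480,:640]
    P=np.stack([(u-K[0,2])/K[0,0]*d,-(v-K[1,2])/K[1,1]*d,-d],-1); return P@M.T+o
E
python3 - <<'E'
from h import *
for n in('scene','top'):
    look(n,n+'0'); print(cal(n)[3])
print(bot.read_state())
E
```

```text
{'mtx': array([[563.93635423,   0.        , 317.73893817],
       [  0.        , 563.93635423, 240.63685784],
       [  0.        ,   0.        ,   1.        ]]), 'origin': array([1.28946873, 0.50992905, 1.18714331]), 'orientation': array([0.40189327, 0.72636594, 2.07631804])}
{'mtx': array([[555.8687542 ,   0.        , 321.5975525 ],
       [  0.        , 555.8687542 , 238.00981373],
       [  0.        ,   0.        ,   1.        ]]), 'origin': array([ 0.40767563, -0.00651804,  1.31269999]), 'orientation': array([ 0.08160878, -0.06136966, -1.57319132])}
{'time': 0.1, 'q': array([-1.36487824e+00,  2.64669736e-01,  1.60528557e+00, -3.10588769e-05,
        1.27371885e+00, -3.68995547e-02]), 'joint_vel': array([-0.00083192, -0.00144392, -0.00405251, -0.00048574,  0.00096391,
       -0.00128054]), 'joint_torque': array([ 3.70876460e-04, -5.16707253e+01, -3.68588877e+01, -6.26007773e-05,
        6.27610847e-03,  1.49813798e-05]), 'tool_pos': array([ 0.16214323, -0.654525  ,  0.23006599]), 'tcp_rot': array([-3.11640932e+00, -3.80244046e-01,  3.22239939e-04]), 'wrist_force': array([-1.52244499, -0.47696362,  0.58660314]), 'torque': array([0.02863108, 0.05078804, 0.03086968]), 'grip_force': 0.0, 'width': 1.0008348910991753}
```

View pics/top0.png

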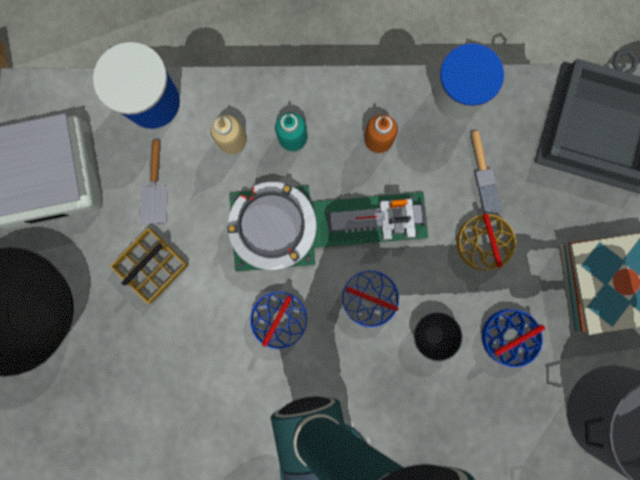

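View pics/scene0.png

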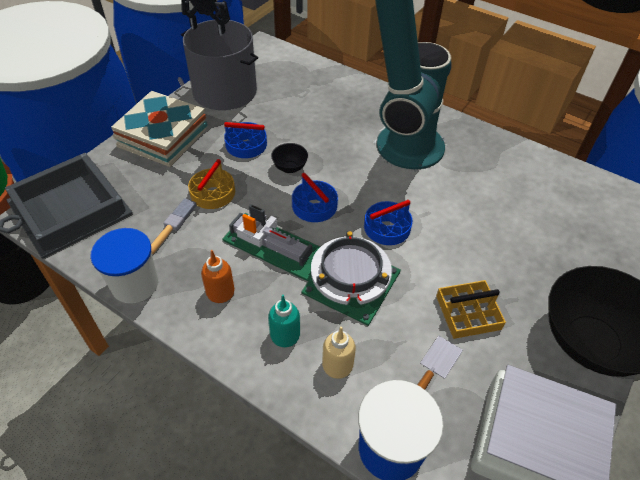

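The top view shows the brass rosette with its red handle at (486,241). The look-alikes are the blue rosettes at (279,319), (370,298) and (513,337), and the square brass divider with the black handle is at (150,265). I choose the brass one at (486,241). The turntable centre is near (272,224) and the slide with the orange tab is near (400,210).

Run:
```python
import cv2
p=cv2.imread('pics/top0.png')
c=cv2.resize(p[165:285,220:430],None,fx=3.8,fy=3.8,interpolation=cv2.INTER_CUBIC); cv2.imwrite('pics/c1.png',c)
p=cv2.imread('pics/top0.png')
c=cv2.resize(p[195:285,440:540],None,fx=6,fy=6,interpolation=cv2.INTER_CUBIC); cv2.imwrite('pics/c2.png',c)
```

```text
(no output)
```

View pics/c1.png

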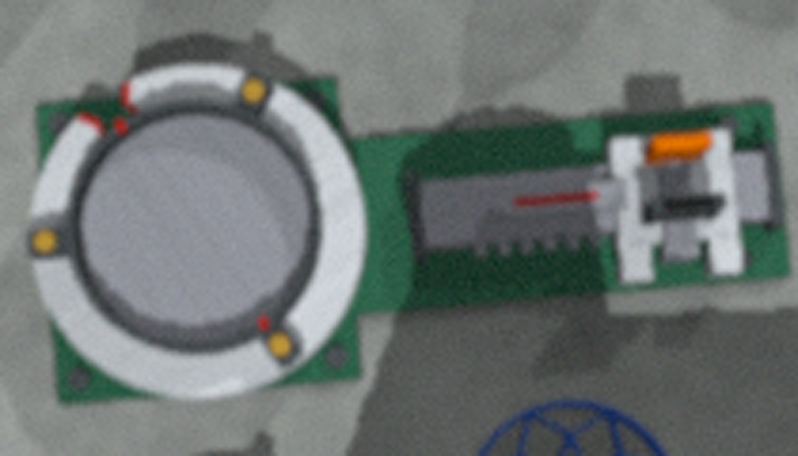

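View pics/c2.png

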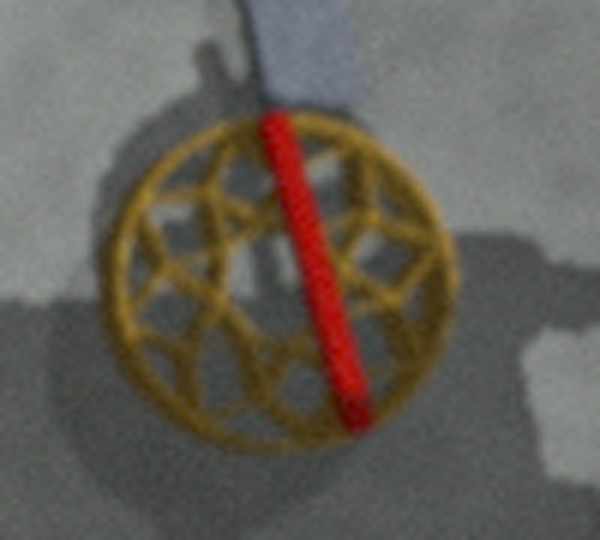

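The first crop shows:
- Brass nuts at (254,90), (44,240) and (280,345).
- Notch at (105,108).
- Orange tab at (680,147) and thumb plate at (683,208).
- Red line on the key from (516,202) to (597,195).

The second crop confirms the brass hoop with its red bar, running from (275,120) to (358,425).

Run:
```python
from h import *
c1=lambda x,y,z: atz('top',220+x/3.8,165+y/3.8,z)
c2=lambda x,y,z: atz('top',440+x/6,195+y/6,z)
L=np.array([c1(254,90,.09),c1(44,240,.09),c1(280,345,.09)])[:,:2]
# circumcentre = centroid of equilateral triangle
C=L.mean(0); print('C',C,np.linalg.norm(L-C,axis=1),np.degrees(np.arctan2(*(L-C).T[::-1])))
n=c1(105,108,.06)[:2]; print('notch',n-C,np.linalg.norm(n-C),np.degrees(np.arctan2(*(n-C)[::-1])))
for k,q in dict(tab=(680,147,.106),thumb=(683,208,.106),k0=(516,202,.058),k1=(597,195,.058),bed1=(770,102,.01),bed2=(788,275,.01)).items():
    w=c1(*q)[:2]; print(k,w,w-C,np.degrees(np.arctan2(*(w-C)[::-1])))
a,b=c2(275,120,.08),c2(358,425,.08); print('ros',(a+b)/2,np.linalg.norm(a-b),np.degrees(np.arctan2(*(a-b)[1::-1])))
h=c2(282,282,.036); print('hoopctr',h)
# scene depth check
p,d=cv2.imread('pics/top0.png')[:,:,::-1],np.load('pics/top0.npy')
P=cloud('top',d); print(P[224,272],P[230,605//6+440-0],P[300,200])
hs=cv2.cvtColor(p,cv2.COLOR_RGB2HSV); m=(hs[...,1]>120)
m1=m&(hs[...,0]<25)&(hs[...,0]>5); m1[:, :395]=0;m1[:,412:]=0;m1[:190]=0;m1[215:]=0
print('orange',P[m1].mean(0),m1.sum())
# green bed end of rail direction
m2=(hs[...,0]>60)&(hs[...,0]<90)&m; m2[:175]=0;m2[275:]=0; m2[:,:330]=0;m2[:,430:]=0
v,u=np.where(m2); Q=np.array([atz('top',x,y,.01)[:2] for x,y in zip(u,v)]).astype(np.float32)
print(cv2.minAreaRect(Q))
```

```text
C [0.55073102 0.12184601] [0.08689495 0.08720157 0.08713537] [ -24.21189      95.72219985 -144.07029705]
notch [0.07423539 0.05623953] 0.09313312321528674 37.14697960061502
tab [ 0.59252195 -0.16064199] [ 0.04179094 -0.282488  ] -81.58476788950018
thumb [ 0.55713506 -0.16180909] [ 0.00640405 -0.2836551 ] -88.7066600444554
k0 [ 0.56715533 -0.06835678] [ 0.01642432 -0.19020279] -85.06465896911477
k1 [ 0.5711454  -0.11678433] [ 0.02041438 -0.23863034] -85.1103578340966
bed1 [ 0.63523651 -0.22927871] [ 0.08450549 -0.35112472] -76.46792720474181
bed2 [ 0.52703456 -0.23826727] [-0.02369646 -0.36011328] -93.76479421803725
ros [ 0.51346897 -0.37023371  0.08      ] 0.11643382612232518 13.4381816093121
hoopctr [ 0.51339797 -0.37001359  0.036     ]
[0.55371568 0.12138447 0.06604015] [ 0.5445348  -0.50666282 -0.00213177] [ 0.38206626  0.29771779 -0.00326438]
orange [ 0.59695703 -0.16437225  0.09718879] 89
((0.5717775821685791, -0.11860490590333939), (0.10507745295763016, 0.2272288203239441), 4.841305255889893)
```

Plan: hold lug1 (lower right of the mould), which is clear of the bottles, and turn the disc clockwise by about 121°. First I move above it.

Call:
step_arm(
  motion=[
    [8.54,24,-31,0,-100],
    [8.54,24,-31,0,-100],
    [8.54,24,-31,0,-100],
    [8.54,24,-31,0,-100],
    [8.54,24,-31,0,-100],
    [8.54,24,-31,0,-100],
    [8.54,24,-31,0,-100],
    [8.54,48.1,-62.7,0,-100],
    [8.54,48.1,-62.7,0,-100],
    [8.54,48.1,-62.7,0,-100],
    [8.54,48.1,-62.7,0,-100],
    [8.54,48.1,-62.7,0,-100],
    [8.54,48.1,-62.7,0,-165],
    [8.54,48.1,-62.7,0,-165],
    [8.54,48.1,-62.7,0,-165],
    [8.54,48.1,-62.7,0,-165],
    [8.54,48.1,-62.7,0,-165],
    [8.54,48.1,-62.7,0,-165],
    [8.54,48.1,-62.7,0,-165],
    [8.54,48.1,-62.7,0,-165],
  ],
)

```text
time: 2.1
tool_pos: [0.478, 0.0693, 0.2307]
tcp_rot: [-0.021, -3.14, 0.0]
wrist_force: [0.1, 0.5, -0.4]
width: 1.004
grip_force: 0.0
```

```bash
cat >> h.py <<'E'
C=np.array([.551,.122]); TH=-85.1
def st(along,x=0):  # station: along=-y distance, x
    t=np.radians(TH); return C+along*np.array([np.cos(t),np.sin(t)])+x*np.array([-np.sin(t),np.cos(t)])
def delta(x,y,z,psi):
    s=bot.read_state(); M=R.from_rotvec(s['tcp_rot']).as_matrix(); p=np.array(s['tool_pos'])
    y0=np.degrees(np.arctan2(M[1,1],M[0,1])); tw=-((psi-y0+180)%360-180)
    print('now',p.round(4),'psi',y0.round(1),'q6',np.degrees(s['q'][5]).round(1),'F',s['wrist_force'].round(1),'w',round(s['width'],3),'g',s['grip_force'],'t',s['time'])
    print('d cm',(M.T@(np.array([x,y,z])-p)*100).round(2),'twist',round(tw,1), 'tilt',M[:,2].round(3))
E
python3 - <<'E'
from h import *
a=np.radians(215.9); delta(*(C+.09*np.array([np.cos(a),np.sin(a)])),.066,125.9)
E
```

```text
now [0.478  0.0693 0.2307] psi 89.2 q6 -83.9 F [ 0.1  0.5 -0.4] w 1.004 g 0.0 t 2.1
d cm [-3.000e-02 -1.000e-02  1.647e+01] twist -36.7 tilt [-0.001 -0.    -1.   ]
```

Call:
step_arm(
  motion=[
    [5,0,0,5,-36.7],
    [5,0,0,8,-36.7],
    [5,0,0,8,-36.7],
    [5,0,0,8,-36.7],
    [5,0,0,8,-36.7],
    [5,0,0,10,-36.7],
    [5,0,0,12,-36.7],
    [5,0,0,14,-36.7],
    [5,0,0,15.5,-36.7],
    [5,0,0,16.2,-36.7],
    [5,0,0,16.2,-36.7],
    [1,0,0,16.2,-36.7],
    [1,0,0,16.2,-36.7],
    [1,0,0,16.2,-36.7],
    [1,0,0,16.2,-36.7],
    [1,0,0,16.2,-36.7],
  ],
  force=25,
)

```text
time: 3.7
tool_pos: [0.4792, 0.0693, 0.0705]
tcp_rot: [-0.961, 2.989, -0.0]
wrist_force: [-2.2, 1.1, 5.6]
width: 0.182
grip_force: 25.8
```

Run:
```python
from h import *
look('top','t2')
s=bot.read_state();p=s['tool_pos'];print(p,s['width'],s['grip_force'],s['wrist_force'])
delta(.5,.1,.068,125.9)
# arc offsets in tool frame, centre from C
M=R.from_rotvec(s['tcp_rot']).as_matrix()
r=p[:2]-C; print(np.linalg.norm(r),np.degrees(np.arctan2(r[1],r[0])))
for k in list(range(8,121,8))+[121]:
    t=np.radians(-k); q=R.from_euler('z',t).as_matrix()[:2,:2]@r
    d=M.T@np.append(q-r,0)*100; print(k,d.round(1)[:2])
```

```text
[0.4791486  0.06934509 0.07042742] 0.1781358835786418 25.843372642993927 [-1.67644619  1.96684913  5.02233281]
now [0.4791 0.0693 0.0704] psi 125.6 q6 -120.4 F [-1.7  2.   5. ] w 0.178 g 25.843372642993927 t 3.75
d cm [-3.48  1.28  0.25] twist -0.3 tilt [ 0.002  0.    -1.   ]
0.08907953500956188 -143.76489383804346
8 [-0.1  1.2]
16 [-0.3  2.5]
24 [-0.7  3.6]
32 [-1.3  4.7]
40 [-2.   5.7]
48 [-2.9  6.7]
56 [-3.8  7.4]
64 [-4.9  8.1]
72 [-6.1  8.5]
80 [-7.3  8.8]
88 [-8.5  9. ]
96 [-9.7  9. ]
104 [-11.    8.8]
112 [-12.2   8.4]
120 [-13.3   7.9]
121 [-13.4   7.8]
```

View pics/t2.png

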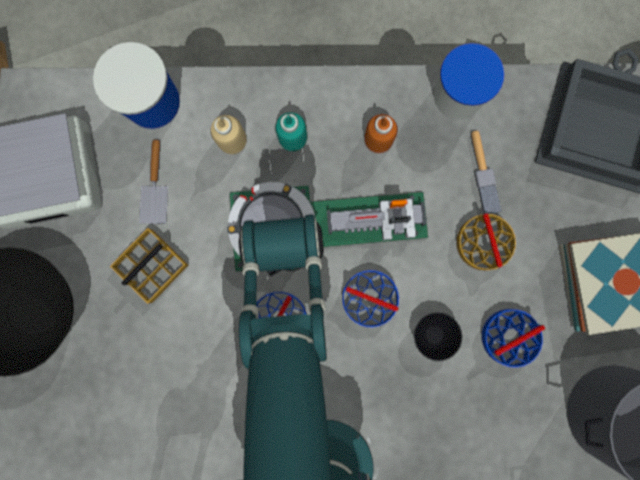

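The fingers hold lug1: opening about 15 mm, arm over (285,225), other objects unmoved. Now I turn it.

Call:
step_arm(
  motion=[
    [1,-0.1,1.2,0,8],
    [1,-0.3,2.5,0,16],
    [1,-0.7,3.6,0,24],
    [1,-1.3,4.7,0,32],
    [1,-2.0,5.7,0,40],
    [1,-2.9,6.7,0,48],
    [1,-3.8,7.4,0,56],
    [1,-4.9,8.1,0,64],
    [1,-6.1,8.5,0,72],
    [1,-7.3,8.8,0,80],
    [1,-8.5,9.0,0,88],
    [1,-9.7,9.0,0,96],
    [1,-11.0,8.8,0,104],
    [1,-12.2,8.4,0,112],
    [1,-13.3,7.9,0,120],
    [1,-13.4,7.8,0,121],
    [1,-13.4,7.8,0,121],
    [1,-13.4,7.8,0,121],
  ],
)

```text
time: 5.55
tool_pos: [0.5433, 0.2104, 0.0705]
tcp_rot: [2.128, 2.308, 0.003]
wrist_force: [-0.4, -1.5, 4.8]
width: 0.176
grip_force: 27.2
```

Run:
```python
from h import *
delta(*(C+.0891*np.array([np.cos(np.radians(94.9)),np.sin(np.radians(94.9))])),.07,4.9)
look('top','t3')
p=cv2.imread('pics/t3.png'); cv2.imwrite('pics/c3.png',cv2.resize(p[165:285,220:430],None,fx=3.8,fy=3.8,interpolation=cv2.INTER_CUBIC))
```

```text
now [0.5433 0.2104 0.0705] psi 4.6 q6 14.1 F [-0.4 -1.5  4.8] w 0.176 g 27.237068116664886 t 5.55
d cm [0.04 0.02 0.05] twist -0.3 tilt [ 0.003  0.    -1.   ]
```

View pics/c3.png

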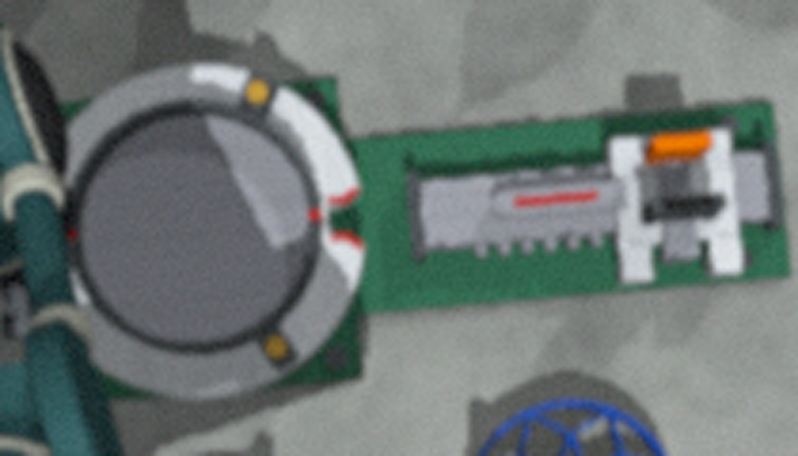

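The notch at (347,217) faces the key line (517,203)–(597,196). Next I release the lug and pinch the slide.

Run:
```python
from h import *
c=lambda x,y,z: atz('top',220+x/3.8,165+y/3.8,z)
n=c(347,217,.06)[:2]-C; print('notch ang',np.degrees(np.arctan2(n[1],n[0])),np.linalg.norm(n))
print(st(.284)); delta(*st(.284),.068,4.9)
```

```text
notch ang -85.29770130600768 0.08961816980889532
[ 0.57525841 -0.16096206]
now [0.5432 0.2103 0.0705] psi 4.6 q6 14.1 F [ 0.3 -1.7  6. ] w 0.176 g 27.30902910232544 t 5.6
d cm [-37.27   0.19   0.25] twist -0.3 tilt [ 0.003  0.    -1.   ]
```

Call:
step_arm(
  motion=[
    [5,0,0,0,0],
    [5,0,0,0,0],
    [5,0,0,0,0],
    [6,0,0,-4,0],
    [8.5,0,0,-9,0],
    [8.5,-5,0,-11,-0.3],
    [8.5,-37.3,0.2,-11,-0.3],
    [8.5,-37.3,0.2,-11,-0.3],
    [8.5,-37.3,0.2,-11,-0.3],
    [8.5,-37.3,0.2,-11,-0.3],
    [8.5,-37.3,0.2,-11,-0.3],
    [8.5,-37.3,0.2,-11,-0.3],
    [8.5,-37.3,0.2,-11,-0.3],
    [8.5,-37.3,0.2,-11,-0.3],
    [8.5,-37.3,0.2,-11,-0.3],
    [8.5,-37.3,0.2,-11,-0.3],
    [8.5,-37.3,0.2,-11,-0.3],
  ],
)

```text
time: 7.3
tool_pos: [0.5738, -0.1596, 0.1791]
tcp_rot: [-2.122, -2.316, -0.0]
wrist_force: [0.8, -1.0, -0.7]
width: 0.998
grip_force: 0.0
```

Run:
```python
from h import *
delta(*st(.284),.068,4.9)
```

```text
now [ 0.5738 -0.1596  0.1791] psi 5.0 q6 -23.0 F [ 0.8 -1.  -0.7] w 0.998 g 0.0 t 7.3
d cm [-0.15  0.14 11.11] twist 0.1 tilt [-0.  0. -1.]
```

Call:
step_arm(
  motion=[
    [8.5,-0.1,0.1,4,0],
    [8.5,-0.1,0.1,7,0],
    [8.5,-0.1,0.1,9.5,0],
    [8.5,-0.1,0.1,10.9,0],
    [8.5,-0.1,0.1,10.9,0],
    [3,-0.1,0.1,10.9,0],
    [3,-0.1,0.1,10.9,0],
    [3,-0.1,0.1,10.9,0],
    [3,-0.1,0.1,10.9,0],
    [3,-0.1,0.1,10.9,0],
    [3,-0.1,0.1,10.9,0],
    [3,-0.1,0.1,10.9,0],
    [3,-0.1,0.1,10.9,0],
  ],
  force=35,
)

```text
time: 8.6
tool_pos: [0.5727, -0.1627, 0.0728]
tcp_rot: [-2.122, -2.313, 0.005]
wrist_force: [-12.7, -0.2, 14.2]
width: 0.432
grip_force: 35.7
```

Run:
```python
from h import *
delta(*st(.188),.070,4.9)
```

```text
now [ 0.5727 -0.1627  0.0728] psi 4.9 q6 -23.0 F [-12.7  -0.2  14.2] w 0.432 g 35.68848788738251 t 8.6
d cm [9.75 0.27 0.28] twist 0.0 tilt [-0.004 -0.001 -1.   ]
```

Call:
step_arm(
  motion=[
    [3,0,-0.2,-0.2,0],
    [3,0,-0.3,-0.2,0],
    [3,1,-0.3,-0.2,0],
    [3,2,-0.3,-0.2,0],
    [3,3,-0.3,-0.2,0],
    [3,4,-0.3,-0.2,0],
    [3,5,-0.3,-0.2,0],
    [3,6,-0.3,-0.2,0],
    [3,7,-0.3,-0.2,0],
    [3,7.7,-0.3,-0.2,0],
    [3,8.3,-0.3,-0.2,0],
    [3,8.8,-0.3,-0.2,0],
    [3,9.2,-0.3,-0.2,0],
    [3,9.5,-0.3,-0.2,0],
    [3,9.7,-0.3,-0.2,0],
    [3,9.7,-0.3,-0.2,0],
  ],
)

```text
time: 10.2
tool_pos: [0.5644, -0.0658, 0.0729]
tcp_rot: [2.122, 2.314, 0.0]
wrist_force: [1.0, -3.9, 5.1]
width: 0.427
grip_force: 39.2
```

Run:
```python
from h import *
delta(*st(.188),.070,4.9)
```

```text
now [ 0.5644 -0.0658  0.0729] psi 4.9 q6 -14.0 F [ 1.  -3.9  5.1] w 0.427 g 39.18018579483032 t 10.2
d cm [0.03 0.27 0.29] twist 0.0 tilt [ 0.001 -0.001 -1.   ]
```

Call:
step_arm(
  motion=[
    [3,0.2,0,0,0],
    [3,0.4,0,0,0],
    [3,0.5,0,0,0],
    [3,0.5,0,0,0],
  ],
)

```text
time: 10.6
tool_pos: [0.5644, -0.0657, 0.0729]
tcp_rot: [2.117, 2.311, -0.007]
wrist_force: [0.8, -21.2, 1.7]
width: 0.433
grip_force: 39.2
```

Run:
```python
from h import *
delta(*st(.188),.070,4.9)
```

```text
now [ 0.5644 -0.0657  0.0729] psi 5.0 q6 -13.6 F [  0.8 -21.2   1.7] w 0.433 g 39.23428237438202 t 10.6
d cm [0.01 0.27 0.29] twist 0.1 tilt [ 0.003 -0.008 -1.   ]
```

The slide is against its end stop. I let go, rise, and head to the rosette.

Call:
step_arm(
  motion=[
    [3,-0.3,0,0,0],
    [6,-0.3,0,0,0],
    [8.5,-0.3,0,0,0],
    [8.5,-0.3,0,0,0],
    [8.5,-0.3,0,0,0],
    [8.5,-0.3,0,-3,0],
    [8.5,-0.3,0,-8,0],
    [8.5,-0.3,0,-13,0],
    [8.5,-5,0,-13,0],
    [8.5,-30,0,-13,0],
    [8.5,-30,0,-13,0],
    [8.5,-30,0,-13,0],
    [8.5,-30,0,-13,0],
    [8.5,-30,0,-13,0],
    [8.5,-30,0,-13,0],
    [8.5,-30,0,-13,0],
  ],
)

```text
time: 12.2
tool_pos: [0.5884, -0.3602, 0.2012]
tcp_rot: [-2.125, -2.311, -0.0]
wrist_force: [-0.4, 0.8, -0.0]
width: 0.994
grip_force: 0.0
```

Run:
```python
from h import *
look('top','t4')
p=cv2.imread('pics/t4.png'); a=cv2.resize(p[165:285,220:430],None,fx=3.8,fy=3.8,interpolation=cv2.INTER_CUBIC)
cv2.imwrite('pics/c4.png',a)
delta(.5134,-.370,.056,13.4-90)
```

```text
now [ 0.5885 -0.3589  0.2014] psi 4.9 q6 -38.4 F [-0.7 -0.2  0.9] w 0.997 g 0.0 t 12.25
d cm [-0.49 -7.56 14.54] twist 81.5 tilt [-0.001  0.002 -1.   ]
```

View pics/c4.png

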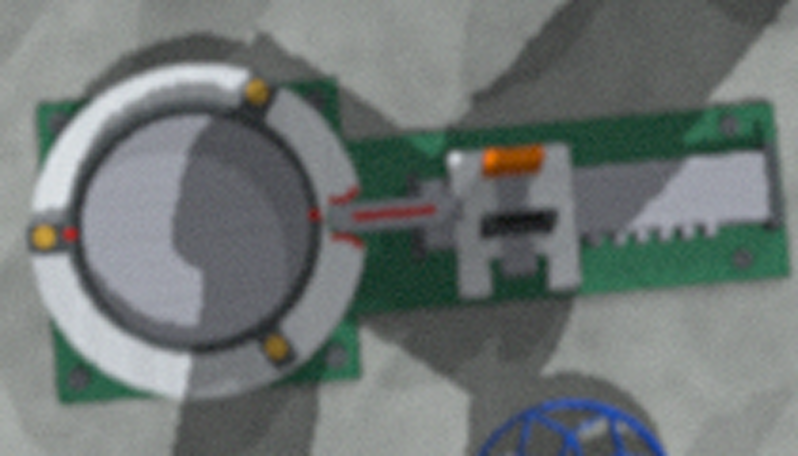

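The key sits in the notch and the orange tab (513,160) is back at its full spacing from the thumb plate (518,222), so the slide is locked. Next is the rosette.

Call:
step_arm(
  motion=[
    [8.5,-0.5,-7.6,0,81.5],
    [8.5,-0.5,-7.6,0,81.5],
    [8.5,-0.5,-7.6,0,81.5],
    [8.5,-0.5,-7.6,0,81.5],
    [8.5,-0.5,-7.6,0,81.5],
    [8.5,-0.5,-7.6,0,81.5],
    [8.5,-0.5,-7.6,0,81.5],
    [8.5,-0.5,-7.6,0,81.5],
    [8.5,-0.5,-7.6,0,81.5],
    [8.5,-0.5,-7.6,0,81.5],
    [8.5,-0.5,-7.6,3,81.5],
    [8.5,-0.5,-7.6,3,81.5],
  ],
)

```text
time: 13.45
tool_pos: [0.5117, -0.3671, 0.1685]
tcp_rot: [-3.114, -0.37, 0.008]
wrist_force: [0.3, 0.5, -1.6]
width: 0.995
grip_force: 0.0
```

Run:
```python
from h import *
delta(.5134,-.370,.056,13.4-90)
```

```text
now [ 0.5117 -0.3671  0.1685] psi -76.4 q6 38.5 F [ 0.3  0.5 -1.6] w 0.995 g 0.0 t 13.45
d cm [ 0.15  0.39 11.25] twist 0.2 tilt [-0.006  0.005 -1.   ]
```

Call:
step_arm(
  motion=[
    [8.5,0.1,0.3,3,0],
    [8.5,0.1,0.3,5.5,0],
    [8.5,0.1,0.3,7,0],
    [8.5,0.1,0.3,7,0],
    [8.5,0.1,0.3,7,0],
  ],
)

```text
time: 13.95
tool_pos: [0.5157, -0.3734, 0.1029]
tcp_rot: [3.12, 0.368, 0.0]
wrist_force: [0.5, 1.1, -0.5]
width: 0.996
grip_force: 0.0
```

Run:
```python
from h import *
delta(.5134,-.370,.056,13.4-90)
```

```text
now [ 0.5157 -0.3734  0.1029] psi -76.5 q6 38.4 F [ 0.5  1.1 -0.5] w 0.996 g 0.0 t 13.95
d cm [-0.15 -0.38  4.69] twist 0.1 tilt [ 0. -0. -1.]
```

Call:
step_arm(
  motion=[
    [8.5,-0.2,-0.4,2,0],
    [8.5,-0.2,-0.4,3.5,0],
    [8.5,-0.2,-0.4,4.6,0],
    [8.5,-0.2,-0.4,4.6,0],
    [4,-0.2,-0.4,4.6,0],
    [0.5,-0.2,-0.4,4.6,0],
    [0.5,-0.2,-0.4,4.6,0],
    [0.5,-0.2,-0.4,4.6,0],
    [0.5,-0.2,-0.4,4.6,0],
    [0.5,-0.2,-0.4,4.6,0],
    [0.5,-0.2,-0.4,4.6,0],
    [0.5,-0.2,-0.4,4.6,0],
  ],
  force=60,
)

```text
time: 15.15
tool_pos: [0.5129, -0.3707, 0.057]
tcp_rot: [3.119, 0.367, 0.001]
wrist_force: [-0.2, -0.5, 3.1]
width: 0.124
grip_force: 59.3
```

Run:
```python
from h import *
delta(*C,.056+.064,4.9)
```

```text
now [ 0.5129 -0.3707  0.057 ] psi -76.6 q6 38.5 F [-0.2 -0.5  3.1] w 0.124 g 59.33133244514465 t 15.15
d cm [ 15.14 -47.04  -6.34] twist -81.5 tilt [ 0.001 -0.001 -1.   ]
```

Call:
step_arm(
  motion=[
    [0.5,0,0,-2,0],
    [0.5,0,0,-5,0],
    [0.5,0,0,-9,0],
    [0.5,0,0,-13,0],
    [0.5,0,0,-16,0],
    [0.5,1,-3,-16,-6],
    [0.5,2,-7,-16,-12],
    [0.5,3.5,-11,-16,-19],
    [0.5,5,-15,-16,-26],
    [0.5,6.3,-19,-16,-33],
    [0.5,7.5,-23,-16,-40],
    [0.5,8.8,-27,-16,-47],
    [0.5,10,-31,-16,-54],
    [0.5,11.3,-35,-16,-61],
    [0.5,12.5,-39,-16,-68],
    [0.5,13.8,-43,-16,-75],
    [0.5,14.6,-45.5,-16,-79],
    [0.5,15.1,-47,-16,-81.5],
    [0.5,15.1,-47,-16,-81.5],
    [0.5,15.1,-47,-16,-81.5],
  ],
)

```text
time: 17.15
tool_pos: [0.5498, 0.1212, 0.2154]
tcp_rot: [-2.124, -2.314, 0.003]
wrist_force: [0.1, -1.6, -3.0]
width: 0.127
grip_force: 59.0
```

Run:
```python
from h import *
p,d=look('scene','s5')
look('top','t5')
delta(*C,.057+.064,4.9)
K,o,M,_=cal('scene')
def pr(w):
    c=M.T@(np.array(w)-o); return (K[0,0]*c[0]/-c[2]+K[0,2]).round(1),(-K[1,1]*c[1]/-c[2]+K[1,2]).round(1)
print(pr([.551,.122,.18]),pr([.551,.122,.09]))
cv2.imwrite('pics/c5.png',cv2.resize(cv2.imread('pics/s5.png')[150:330,240:480],None,fx=3.33,fy=3.33,interpolation=cv2.INTER_CUBIC))
```

```text
now [0.5501 0.1206 0.2158] psi 4.8 q6 5.1 F [-0.4  0.  -3.3] w 0.129 g 59.014384746551514 t 17.25
d cm [0.14 0.11 9.48] twist -0.1 tilt [-0.001 -0.001 -1.   ]
(np.float64(353.5), np.float64(236.6)) (np.float64(351.2), np.float64(260.1))
```

View pics/c5.png

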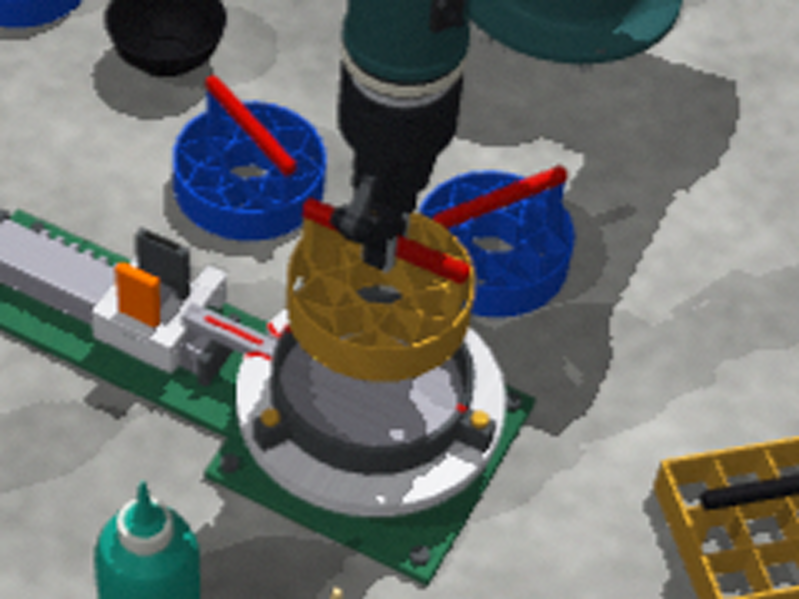

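The scene view shows the brass rosette held level over the mould: hoop from x≈287 to 474 in the crop, lowest edge at about (380,380), and the bar in line with the slide. The nuts are at (270,416) and (481,418). I now compare the hoop with the mould in this same view.

Run:
```python
from h import *
from scipy.optimize import least_squares
K,o,M,_=cal('scene')
def pr(w):
    c=(np.atleast_2d(w)-o)@M; return np.c_[K[0,0]*c[:,0]/-c[:,2]+K[0,2],-K[1,1]*c[:,1]/-c[:,2]+K[1,2]]
f=lambda x,y:(240+x/3.33,150+y/3.33)
for px,a in((f(270,416),-25.1),(f(481,418),94.9)):
    w=atz('scene',*px,.09)[:2]; t=np.radians(a); print('nut bias',w-(C+.087*np.array([np.cos(t),np.sin(t)])))
p=cv2.imread('pics/s5.png'); h=cv2.cvtColor(p,cv2.COLOR_BGR2HSV)
m=((h[...,0]>14)&(h[...,0]<28)&(h[...,1]>140)).astype(np.uint8); m[:,:320]=0;m[:,390:]=0;m[:205]=0;m[268:]=0
m=cv2.morphologyEx(m,cv2.MORPH_CLOSE,np.ones((3,3)))
n,l,s,_=cv2.connectedComponentsWithStats(m); k=1+s[1:,4].argmax(); print(s[k])
v,u=np.where(l==k)
cols=np.arange(u.min()+12,u.max()-12); low=np.array([v[u==c].max() for c in cols])
tp=np.array(bot.read_state()['tool_pos']); zb=tp[2]-.057
t=np.linspace(0,2*np.pi,721)
def res(q):
    bot_=pr(np.c_[q[0]+.065*np.cos(t),q[1]+.065*np.sin(t),0*t+zb]); top_=pr(np.c_[q[0]+.065*np.cos(t),q[1]+.065*np.sin(t),0*t+zb+.036])
    b=bot_[bot_[:,1]>np.median(bot_[:,1])]; b=b[b[:,0].argsort()]
    A=np.r_[bot_,top_]
    return np.r_[(np.interp(cols,b[:,0],b[:,1])-low-.5), 6*(A[:,0].min()-u.min()),6*(A[:,0].max()-u.max()-1)]
r=least_squares(res,tp[:2],loss='soft_l1'); print('hoop',r.x,'minus tool',r.x-tp[:2],'rms',np.sqrt((r.fun**2).mean()),r.fun[-2:]/6)
```

```text
nut bias [9.85558206e-05 1.77370526e-03]
nut bias [0.00092333 0.0032141 ]
[ 327  216   55   48 1735]
hoop [0.54865642 0.12073792] minus tool [-0.00141862  0.00016638] rms 1.8260996066349424 [-1.66840087  0.34959743]
```

Call:
step_arm(
  motion=[
    [0.5,0.28,0.25,1,0],
    [0.5,0.28,0.25,2.5,0],
    [0.5,0.28,0.25,4,0],
    [0.5,0.28,0.25,5,0],
    [0.5,0.28,0.25,6,0],
    [0.5,0.28,0.25,6,0],
    [0.5,0.28,0.25,6,0],
  ],
)

```text
time: 17.95
tool_pos: [0.5525, 0.1249, 0.156]
tcp_rot: [-2.124, -2.314, 0.001]
wrist_force: [-0.1, -0.2, -3.6]
width: 0.129
grip_force: 59.0
```

Run:
```python
from h import *
delta(.5525,.125,.057+.064,4.9)
look('scene','s6')
cv2.imwrite('pics/c6.png',cv2.resize(cv2.imread('pics/s6.png')[210:320,290:420],None,fx=5.4,fy=5.4,interpolation=cv2.INTER_CUBIC))
```

```text
now [0.5525 0.1249 0.156 ] psi 4.9 q6 5.3 F [-0.1 -0.2 -3.6] w 0.129 g 58.96137893199921 t 17.95
d cm [0.01 0.   3.5 ] twist 0.0 tilt [-0.001 -0.    -1.   ]
```

View pics/c6.png

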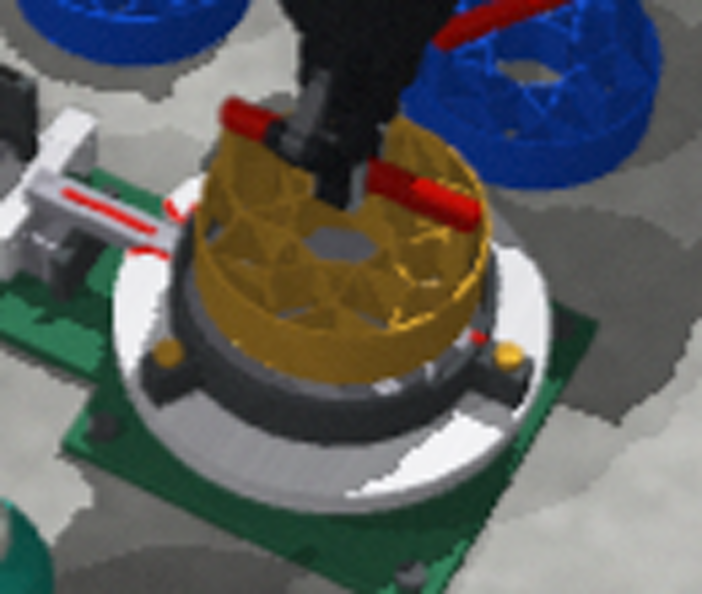

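The hoop sits about centred over the mould, within about 1 mm: hoop 194–490 against mould 170–497, allowing for the height difference. I lower it gently.

Call:
step_arm(
  motion=[
    [0.5,0,0,0.3,0],
    [0.5,0,0,0.6,0],
    [0.5,-0.05,0,0.9,0],
    [0.5,-0.05,0,1.1,0],
    [0.5,-0.05,0,1.3,0],
    [0.5,-0.05,0,1.5,0],
    [0.5,-0.05,0,1.5,0],
  ],
)

```text
time: 18.7
tool_pos: [0.5524, 0.1243, 0.1408]
tcp_rot: [-2.124, -2.314, 0.001]
wrist_force: [-0.7, -1.0, -3.5]
width: 0.127
grip_force: 59.0
```

It has entered the mould freely. I continue down.

Call:
step_arm(
  motion=[
    [0.5,0,0,0.3,0],
    [0.5,0,0,0.6,0],
    [0.5,0,0,0.9,0],
    [0.5,0,0,1.2,0],
    [0.5,0,0,1.4,0],
    [0.5,0,0,1.6,0],
    [0.5,0,0,1.7,0],
    [0.5,0,0,1.8,0],
    [0.5,0,0,1.8,0],
  ],
)

```text
time: 19.6
tool_pos: [0.5526, 0.1244, 0.1232]
tcp_rot: [-2.124, -2.315, 0.0]
wrist_force: [-0.6, 0.1, -3.0]
width: 0.124
grip_force: 59.0
```

Call:
step_arm(
  motion=[
    [0.5,0,0,0.1,0],
    [0.5,0,0,0.2,0],
    [0.5,0,0,0.25,0],
    [0.5,0,0,0.25,0],
  ],
)

```text
time: 20.0
tool_pos: [0.5527, 0.1243, 0.1209]
tcp_rot: [2.124, 2.315, 0.0]
wrist_force: [-0.1, -0.6, -1.9]
width: 0.129
grip_force: 59.2
```

Call:
step_arm(
  motion=[
    [0.5,0,0,0.1,0],
    [0.5,0,0,0.1,0],
  ],
)

```text
time: 20.2
tool_pos: [0.5527, 0.1244, 0.1209]
tcp_rot: [2.124, 2.315, 0.0]
wrist_force: [-2.9, -1.5, 5.4]
width: 0.127
grip_force: 60.2
```

Seated: 5 N upward on the wrist and no more travel. I release slowly and rise.

Call:
step_arm(
  motion=[
    [1.5,0,0,0,0],
    [2,0,0,0,0],
    [3,0,0,0,0],
    [5,0,0,0,0],
    [5,0,0,0,0],
    [5,0,0,0,0],
    [5,0,0,-1,0],
    [5,0,0,-3,0],
    [5,0,0,-6,0],
    [5,0,0,-10,0],
    [5,0,0,-14,0],
    [5,-5,-1,-14,0],
    [5,-10,-4,-14,0],
    [5,-20,-10,-14,0],
    [5,-30,-12,-14,0],
    [5,-30,-12,-14,0],
    [5,-30,-12,-14,0],
    [5,-30,-12,-14,0],
    [5,-30,-12,-14,0],
    [5,-30,-12,-14,0],
  ],
)

```text
time: 22.2
tool_pos: [0.4587, -0.1851, 0.2604]
tcp_rot: [2.126, 2.312, 0.001]
wrist_force: [-0.3, 0.7, 1.0]
width: 0.586
grip_force: 0.0
```

Run:
```python
from h import *
look('top','t7')
cv2.imwrite('pics/c7.png',cv2.resize(cv2.imread('pics/t7.png')[165:285,220:430],None,fx=3.8,fy=3.8,interpolation=cv2.INTER_CUBIC))
```

```text
(no output)
```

View pics/c7.png

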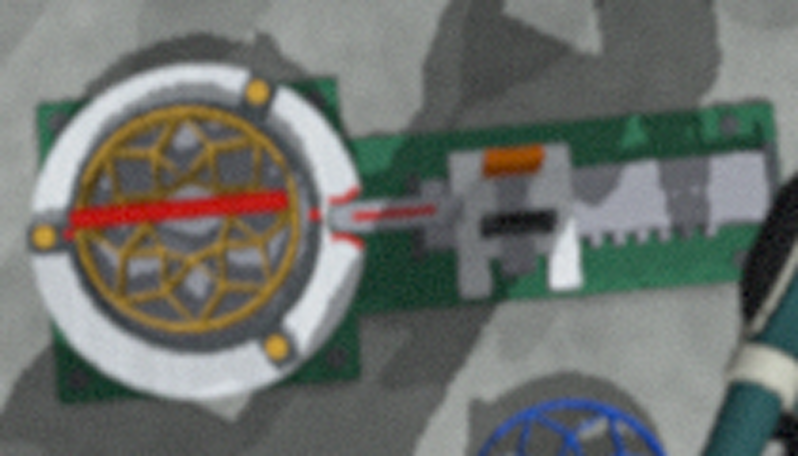

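The hoop lies flat in the mould and the bar from (70,217) to (287,200) is in line with the slide. It was set down at 64 mm, which is floor height. The slide is home and its tab is out, so I hand the job in.

```bash
python3 -c "
from workcell import bot
print(bot.finish_job())"
```

```text
the job is handed in; nothing more can be done
None
```

The job is handed in at about 22 s: the notch was turned to the key, the slide pushed home and its tab sprung back out, and the brass rosette divider set gently in the mould in line with the slide; the judge's verdict was not shown.

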